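# Making up a fixing kit and a plating kit

## Robot

A 6-joint arm with a two-finger parallel gripper is mounted at the origin on the work surface. World frame = base frame: x ahead of the robot, y to its left, z up, the work surface at z = 0. Lengths are in m, angles in rad, forces in N, time in s.
With the tool pointing down it reaches from about 0.3 to 0.775 m from the base axis. Payload 14.6 kg.
Tool frame: the origin (TCP) lies between the finger pads; the fingertips stand robot.finger_overhang ahead of it and the grasp point (between the pads) is the TCP (robot.finger_overhang is the distance from the TCP to the fingertips, in m); z points along the fingers, y is the line along which they close (so a half turn about z gives the same grasp; the last joint's range is limited). The gripper opens to 94 mm and grips with 3 to 60 N. Pads are 16 mm wide; open, the fingers measure 119 mm over their backs; the gripper's body (75 mm by 177 mm) begins 78 mm behind the grasp point.
Start: joints at [-1.311, 0.3, 1.521, -0, 1.321, -0.067], TCP at [0.177, -0.521, 0.224] pointing down, gripper open.
Joint ranges: [-3.03, 3.03], [-0.79, 2.21], [0.23, 2.52], [-1.04, 4.18], [0, 3.07], [-2.55, 2.55]. Speed limits (rad/s): [2.22, 2.22, 2.57, 3.14, 3.14, 3.14].

## Interface

Orientations are given as a 3x3 rotation matrix whose columns are the frame's x, y, z axes.
In Python, from station import robot, snapshot gives the robot as it stands.
- The arm moves only by the shell command python3 -m creep 'ROWS'. ROWS is JSON, a list of rows, each a list of 3 entries, a list of its own where there are three numbers: the shift along the tool's x, y, z in mm, then the turn about the tool's z in degrees, then the finger opening in mm, from 0 to 94. A call has 1 to 5 rows; each row shifts and turns the commanded pose from where the row before left it, along the tool's axes as they then stand; what a row does not reach is not made up. A row lasts 1/8 s, in which the tool goes at most 62.5 mm and 10.7 degrees, less where a joint would pass 70% of its speed; a pose out of reach is approached as far as the arm can. A call with a gripper value outside its range is refused whole. The fingers move at their own pace and stop on an object; the grip force is fixed at half the most. Time passes only in rows, so rows that do not move let the fingers close. It gives the time, the measured TCP pose, the force, the opening and the grip force at its end, in the units of the state.
- robot.sense(): the state, without advancing time (a new reading comes with each control period).
- snapshot(name): name is "scene" or "top" or "wrist"; returns a dict with "image" (420x560x3 uint8, red, green, blue), "range_z" (420x560 float32, m along the optical axis (not along the pixel's ray), 0 where there is no reading), "mtx" (3x3 intrinsics, pixels), "view" (4x4, takes a point from world to camera coordinates); the wrist camera has in their place "tool_from_camera" (4x4, takes a point from camera to tool coordinates, whose origin is the TCP and whose axes are the flange's). Camera axes: x right, y down, z forward; pixel columns grow to the right and rows downward; lengths in m; the calibration is good to about 2 mm. A picture is of the moment at which its call begins: read the wrist's pose just before it.
- robot.finish_job(): hands the job in; it is judged then, once.
The state is a dict: "clock": time; "q": joint angles; "joint_velocities": joint speeds; "joint_torque": joint torques, N m; "tool_pos": TCP position; "tool_rot": TCP orientation; "wrist_force": force on the tool from outside, world axes, zero at the start; "torque": the same for the moment, N m; "width": finger opening in m; "gripper_force": force on a finger pad.
Only numpy, scipy, OpenCV 4.12 (cv2) and the standard library are available. Lean on these libraries where they do the work, as an engineer would, in place of code of your own. Each camera call takes 0.05 s, during which the arm holds its last target. There are 200 camera calls.

## Task

Make up two kits from the stock on the bench liner. The fixing kit goes in the blue tray: the red-lidded specimen pot in its wide bay and the amber bottle in either small bay; the plating kit goes in the white tray: the agar dish flat in the wide bay, and the blue-capped tube and the green-capped dropper bottle in the small bays, one in each. All are filled, so keep them upright, set them down on the tray floor rather than dropping them, and leave the beaker where it stands.

Things in the scene. Friction and masses are not known exactly. Their poses are not given: they have to be found in the camera images.
- tray_blue: blue kit tray, fixed, empty. Origin: centre of underside, z up. 176 (x) x 166 (y) x 22 mm high; walls and floor 3 mm thick. A wall at x = +15 mm (20 mm high) parts a wide bay (x -85..13, y -80..80) from two small bays at +x, away from the robot (x 17..85; y 2..80 and -80..-2), parted by a wall at y = 0. Centres: wide (-36, 0), small (51, +-41). Yaw within 25 degrees
- tray_white: white kit tray, in form and frame exactly like the blue one: 176 (x) x 166 (y) x 22 mm high, fixed, empty; wide bay centre (-36, 0) mm, on the robot's side; small bay centres (51, +41) and (51, -41) mm; floor 3 mm above the origin, which is the centre of the underside. Yaw within 25 degrees
- pot: specimen pot, off-white body 41 mm across, screw lid red, 46 mm across and 14 mm high; 60 mm high in all, 70 g; stands upright. Origin: centre of its underside, z up
- amber: amber (brown) round reagent bottle, 39 mm across up to 64 mm high, black cap 26 mm across above that; 94 mm high in all, 130 g; stands upright. Origin: centre of its underside, z up
- tube: self-standing 50 ml tube, pale body 29 mm across up to 102 mm high, dark blue screw cap 35 mm across and 14 mm high above that; 116 mm high in all, 65 g; stands upright. Origin: centre of its underside, z up
- dropper: white dropper bottle, 32 mm across up to 50 mm high, then a narrow pointed green cap (20 mm across, tapering); 80 mm high in all, 45 g; stands upright. Origin: centre of its underside, z up
- dish: closed clear Petri dish filled with amber-yellow agar, 60 mm across, 16 mm high, 35 g; lies flat. Origin: centre of its underside, z up
- beaker: bystander: empty beaker of see-through teal plastic, 54 mm across at the rim, 66 mm high, standing loose among the stock; leave it. Origin: centre of its underside, z up
Mind the look-alikes: they are no part of the job. Several things look just like the pot: the one meant starts nearest to the robot's base.

How it is judged:
At the end, for the whole second after the job is handed in: Blue tray: pot in wide bay, amber bottle in a small bay. White tray: dish in wide bay, tube and dropper bottle one per small bay. Each centre inside its bay, underside within 4 mm of the tray floor, upright within 7 degrees, released, at rest; beaker within 20 mm of its start (x of pot in the frame of tray_blue between -0.085 and 0.0135 m and y of pot in the frame of tray_blue between -0.08 and 0.08 m and z of pot in the frame of tray_blue between -0.002 and 0.007 m and angle between each of pot, dish, amber, tube, dropper's own z axis and vertical below 0.12 rad and linear speed of each of pot, dish, amber, tube, dropper below 0.02 m/s and angular speed of each of pot, dish, amber, tube, dropper below 0.3 rad/s and x of dish in the frame of tray_white between -0.085 and 0.0135 m and y of dish in the frame of tray_white between -0.08 and 0.08 m and z of dish in the frame of tray_white between -0.002 and 0.007 m and z of amber in the frame of tray_blue between -0.002 and 0.007 m and x of amber in the frame of tray_blue between 0.0165 and 0.085 m and y of amber in the frame of tray_blue between -0.08 and 0.08 m and z of tube in the frame of tray_white between -0.002 and 0.007 m and z of dropper in the frame of tray_white between -0.002 and 0.007 m and ((x of tube in the frame of tray_white between 0.0165 and 0.085 m and y of tube in the frame of tray_white between 0.0015 and 0.08 m and x of dropper in the frame of tray_white between 0.0165 and 0.085 m and y of dropper in the frame of tray_white between -0.08 and -0.0015 m) or (x of tube in the frame of tray_white between 0.0165 and 0.085 m and y of tube in the frame of tray_white between -0.08 and -0.0015 m and x of dropper in the frame of tray_white between 0.0165 and 0.085 m and y of dropper in the frame of tray_white between 0.0015 and 0.08 m)) and distance of beaker from where it was at the start of the episode below 0.02 m); the robot touches nothing.
It fails at once if a filled thing is tipped over (more than about 35 degrees) (angle between any of pot, amber, tube, dropper, dish's own z axis and vertical above 0.6 rad).
It fails at once if a thing is dropped or flung (faster than 0.8 m/s while not in the fingers: a fall of over 3 cm) ((linear speed of pot above 0.8 m/s and contact force between pot and the fingers below 0.05 N) or (linear speed of amber above 0.8 m/s and contact force between amber and the fingers below 0.05 N) or (linear speed of tube above 0.8 m/s and contact force between tube and the fingers below 0.05 N) or (linear speed of dropper above 0.8 m/s and contact force between dropper and the fingers below 0.05 N) or (linear speed of dish above 0.8 m/s and contact force between dish and the fingers below 0.05 N)).
It fails at once if the beaker is shifted or upset (distance of beaker from where it was at the start of the episode above 0.02 m or angle between beaker's own z axis and vertical above 0.4 rad).
It also fails if it takes over 128 s, if anything falls off the work surface, if the arm or the gripper's body presses on something with over 40 N, if the wrist force passes 120 N, or if a joint passes its speed limit or range.

## Working session

There is one attempt and no reset: what is moved stays moved. The work goes in short steps, Python scripts to look and compute and a shell command to move; the robot and the scene stay as the last step left them, time stands still between calls to the robot, and variables do not carry over. Pictures are saved under pics/ and viewed, at most 14 in all, crops included, and the job is handed in when it is done.

```bash
mkdir -p pics; ls; python3 - <<'E'
from station import robot, snapshot
import cv2,pickle
s=robot.sense(); print(s, robot.finger_overhang)
for n in("scene","top"):
    d=snapshot(n); pickle.dump(d,open(n+".pkl","wb")); cv2.imwrite(f"pics/{n}0.png",d["image"][:,:,::-1]); print(d["mtx"],d["view"])
E
```

```text
pics
{'clock': 0.0, 'q': array([-1.31061767e+00,  3.00457770e-01,  1.52159476e+00, -9.87692684e-06,
        1.32069611e+00, -6.66582600e-02]), 'joint_velocities': array([ 0.00269131, -0.00224259,  0.00174545, -0.00038932, -0.00180508,
        0.00079617]), 'joint_torque': array([ 1.70137955e-03, -5.31800365e+01, -3.52734625e+01,  7.08798040e-02,
        2.44703132e-02, -1.32747095e-04]), 'tool_pos': array([ 0.17647814, -0.52065827,  0.22388784]), 'tool_rot': array([[ 9.47061808e-01,  3.21051144e-01, -3.06628660e-04],
       [ 3.21051283e-01, -9.47061155e-01,  1.11461838e-03],
       [ 6.74534137e-05, -1.15405603e-03, -9.99999332e-01]]), 'wrist_force': array([ 0.08737592,  0.77170549, -0.46208161]), 'torque': array([-0.06123453,  0.02306881, -0.03578961]), 'gripper_force': 0.0, 'width': 0.0938060011135734} 0.019
[[447.34701001   0.         287.59782296]
 [  0.         447.34701001 214.11929947]
 [  0.           0.           1.        ]] [[-0.82352677  0.56726577 -0.00363341  0.53101149]
 [ 0.42523229  0.61306527 -0.66582916 -0.18266865]
 [-0.37547458 -0.54987319 -0.74609538  1.11990446]
 [ 0.          0.          0.          1.        ]]
[[506.01303481   0.         281.39289387]
 [  0.         506.01303481 201.47963348]
 [  0.           0.           1.        ]] [[-8.67719433e-04 -9.99976690e-01  6.77245575e-03 -8.24527973e-02]
 [-9.99472496e-01  6.47374162e-04 -3.24701473e-02  5.97326019e-01]
 [ 3.24650061e-02 -6.79705823e-03 -9.99449760e-01  1.05466081e+00]
 [ 0.00000000e+00  0.00000000e+00  0.00000000e+00  1.00000000e+00]]
```

View pics/top0.png

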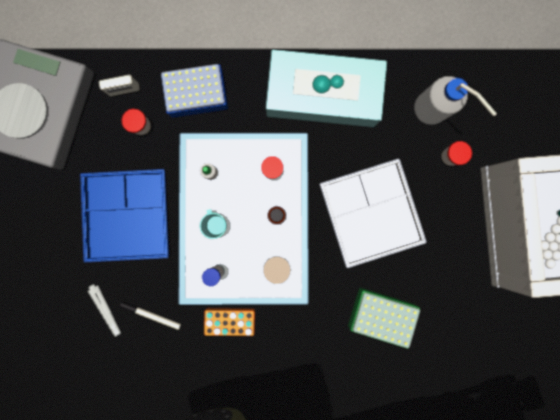

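View pics/scene0.png

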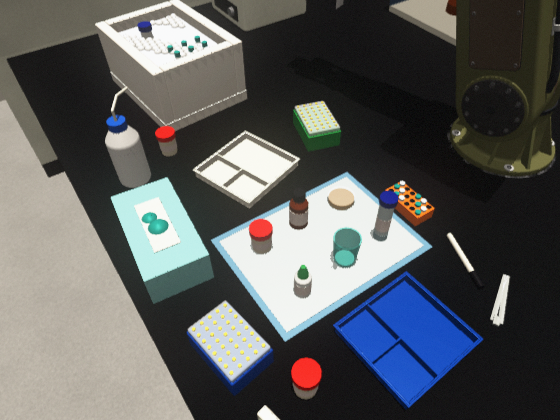

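```bash
cat > h.py <<'E'
import numpy as np,cv2,pickle
def cloud(d):
    K,V,z=d["mtx"],d["view"],d["range_z"]
    v,u=np.mgrid[:z.shape[0],:z.shape[1]]
    c=np.stack([(u-K[0,2])*z/K[0,0],(v-K[1,2])*z/K[1,1],z],-1)
    p=(c-V[:3,3])@V[:3,:3]; p[z==0]=np.nan; return p
E
python3 - <<'E'
from h import *
d=pickle.load(open("top.pkl","rb")); P=cloud(d)
def win(u,v,r): return P[v-r:v+r+1,u-r:u+r+1].reshape(-1,3)
for n,u,v,r,h in [("potA",134,121,16,.06),("potB",272,168,16,.06),("potC",460,153,16,.06),("amber",277,215,14,.094),("tube",211,277,14,.116),("dropper",207,170,14,.08),("dish",277,269,20,.016),("beaker",215,225,18,.066)]:
    w=win(u,v,r); zt=np.nanmax(w[:,2]); 
    t=w[w[:,2]>h-.010]
    if n=="dish": t=w[w[:,2]>.009]
    if len(t)==0: print(n,zt,"none"); continue
    (x,y),R=cv2.minEnclosingCircle(t[:,:2].astype(np.float32)); print(n,"zmax %.3f"%zt,"c",np.round((x,y),4),"R %.4f"%R,"med",np.round(np.median(t,0),4),len(t),"rad %.3f"%np.hypot(x,y))
for n,u0,u1,v0,v1 in [("blue",70,178,160,272),("white",312,435,150,275)]:
    w=P[v0:v1,u0:u1].reshape(-1,3); t=w[(w[:,2]>.012)&(w[:,2]<.04)]
    c,s,a=cv2.minAreaRect((t[:,:2]*1000).astype(np.float32)); print(n,c,s,a,len(t), "floor/base",np.round(np.nanmedian(w[:,2]),4), np.nanmax(w[:,2]))
w=P[255:262,185:200]; print("liner z",np.nanmedian(w[...,2]))
# liner corner extents & neighbouring objects
E
python3 - <<'E'
import cv2
a=cv2.imread("pics/top0.png"); cv2.imwrite("pics/crop1.png",cv2.resize(a[90:310,70:440],(800,476),interpolation=cv2.INTER_CUBIC))
E
```

```text
potA zmax 0.065 c [0.759  0.2152] R 0.0234 med [0.7592 0.2142 0.0601] 426 rad 0.789
potB zmax 0.067 c [ 0.6656 -0.0635] R 0.0230 med [ 0.6649 -0.0637  0.0603] 410 rad 0.669
potC zmax 0.066 c [ 0.6943 -0.4419] R 0.0241 med [ 0.6931 -0.4403  0.0606] 433 rad 0.823
amber zmax 0.099 c [ 0.5687 -0.0724] R 0.0125 med [ 0.5683 -0.0719  0.0946] 130 rad 0.573
tube zmax 0.122 c [0.4516 0.0513] R 0.0175 med [0.4517 0.0507 0.1165] 278 rad 0.454
dropper zmax 0.084 c [0.6593 0.068 ] R 0.0072 med [0.6591 0.067  0.0773] 42 rad 0.663
dish zmax 0.022 c [ 0.454  -0.0725] R 0.0302 med [ 0.4543 -0.0715  0.0167] 654 rad 0.460
beaker zmax 0.072 c [0.5518 0.0556] R 0.0301 med [0.5527 0.0615 0.0657] 170 rad 0.555
blue (568.692626953125, 244.36732482910156) (182.35638427734375, 174.63746643066406) 2.9020168781280518 1389 floor/base 0.0023 0.02829234953106648
white (573.3223876953125, -273.08648681640625) (182.36508178710938, 172.7904052734375) 17.57578468322754 1307 floor/base 0.0023 0.028734448191472882
liner z 0.0016240121995123966
```

View pics/crop1.png

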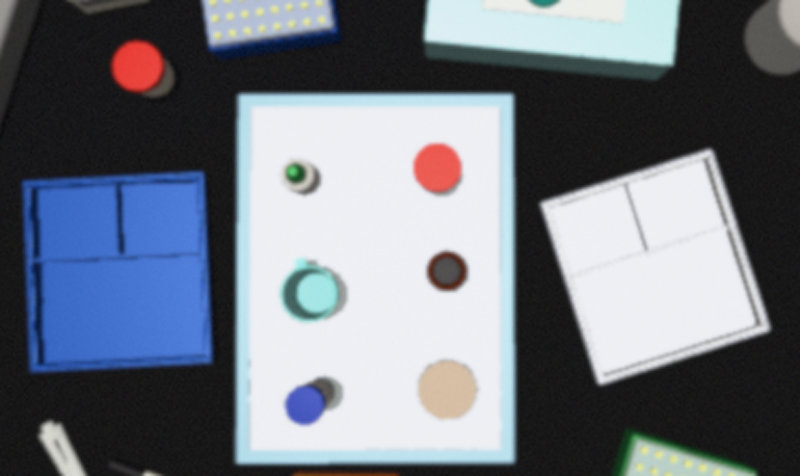

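Three things look like the pot in the top view: (134,121) at 0.789 m from the base, (272,168) at 0.669 m and (460,153) at 0.823 m. The one meant is (272,168), nearest to the base, and the crop shows it on the liner. The crop also shows the small bays of both trays on the far side, with a yaw of about +2.9° for blue and +17.6° for white.

I'll place the dish first. The tool is already close to the white tray's yaw.

```bash
cat > go.py <<'E'
# usage: go.py x y z -> shift left in tool axes (mm); tool yaw
import sys,numpy as np
from station import robot
s=robot.sense(); R=s["tool_rot"]; t=np.array(sys.argv[1:4],float)/1000
print("t%.1f"%s["clock"],"pos",np.round(s["tool_pos"]*1000,1),"yaw %.1f"%np.degrees(np.arctan2(R[1,0],R[0,0])),"w %.1f"%(s["width"]*1000),"f",np.round(s["wrist_force"],1),"g %.1f"%s["gripper_force"],"-> shift",np.round(R.T@(t-s["tool_pos"])*1000,1))
E
python3 -m creep '[[[41,-33,0],0,94],[[41,-33,0],0,94],[[41,-33,0],0,94],[[41,-33,0],0,94],[[41,-33,0],0,94]]'
python3 -m creep '[[[41,-33,0],0,94],[[41,-33,0],0,94],[[41,-33,0],0,94],[[41,-33,0],0,94],[[41,-33,0],0,94]]'
python3 -m creep '[[[0,0,0],0,94],[[0,0,0],0,94]]'
python3 go.py 454 -72 23
```

```text
clock: 0.72
tool_pos: [0.3183, -0.2972, 0.2243]
tool_rot: [[0.947, 0.321, -0.0], [0.321, -0.947, 0.0], [-0.0, -0.0, -1.0]]
wrist_force: [0.9, -0.7, 0.3]
width: 0.0942
gripper_force: 0.0
clock: 1.35
tool_pos: [0.4595, -0.0751, 0.2244]
tool_rot: [[0.947, 0.321, -0.0], [0.321, -0.947, -0.0], [-0.0, -0.0, -1.0]]
wrist_force: [0.1, -1.0, 1.0]
width: 0.094
gripper_force: 0.0
clock: 1.6
tool_pos: [0.4586, -0.077, 0.2242]
tool_rot: [[0.947, 0.321, -0.001], [0.321, -0.947, -0.0], [-0.001, -0.0, -1.0]]
wrist_force: [0.2, 0.2, -0.0]
width: 0.0943
gripper_force: 0.0
t1.6 pos [458.6 -77.  224.2] yaw 18.7 w 94.3 f [ 0.2  0.2 -0. ] g 0.0 -> shift [ -2.6  -6.2 201.2]
```

```bash

python3 -m creep '[[[-3,-6,45],0,94],[[0,0,45],0,94],[[0,0,45],0,94],[[0,0,40],0,94],[[0,0,20],0,94]]' >/dev/null
python3 -m creep '[[[0,0,6],0,94],[[0,0,0],0,94],[[0,0,0],0,50],[[0,0,0],0,50],[[0,0,0],0,50]]' >/dev/null
python3 -m creep '[[[0,0,0],0,50],[[0,0,0],0,50],[[0,0,0],0,50]]'
python3 go.py 454 -72 23
```

```text
clock: 3.22
tool_pos: [0.4543, -0.072, 0.0236]
tool_rot: [[0.947, 0.321, 0.0], [0.321, -0.947, -0.0], [0.0, 0.0, -1.0]]
wrist_force: [-2.1, 0.4, 5.5]
width: 0.0594
gripper_force: 30.0
t3.2 pos [454.3 -72.   23.6] yaw 18.7 w 59.4 f [-2.1  0.4  5.5] g 30.0 -> shift [-0.2 -0.1  0.6]
```

```bash

python3 -m creep '[[[0,0,-20],0,50],[[0,0,-40],0,50],[[2,38,-20],0,50],[[2,38,0],0,50],[[2,38,0],0,50]]' >/dev/null
python3 -m creep '[[[2,38,0],0,50],[[2,38,0],0,50],[[2,38,0],-1,50],[[0,0,0],0,50],[[0,0,0],0,50]]' >/dev/null
python3 go.py 539 -284 26
python3 - <<'E'
from station import snapshot
import cv2
cv2.imwrite("pics/t1.png",snapshot("top")["image"][90:310,150:490,::-1])
E
```

```text
t4.5 pos [ 538.3 -283.5  102.9] yaw 19.7 w 59.4 f [ 0.9 -0.1 -0.5] g 30.0 -> shift [ 0.5  0.8 76.9]
```

View pics/t1.png

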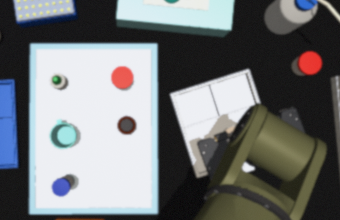

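The arm hides the tray in this picture, but the stock on the liner hasn't moved. I'll lower the dish.

```bash

python3 -m creep '[[[0,0,40],2,50],[[0,0,25],0,50],[[0,0,8],0,50],[[0,0,3],0,50],[[0,0,0],0,50]]'
python3 go.py 539 -284 26
```

```text
clock: 5.15
tool_pos: [0.5391, -0.2841, 0.0284]
tool_rot: [[0.952, 0.305, 0.001], [0.305, -0.952, -0.001], [0.001, 0.001, -1.0]]
wrist_force: [0.2, 0.9, -0.7]
width: 0.0595
gripper_force: 30.0
t5.2 pos [ 539.1 -284.1   28.4] yaw 17.7 w 59.5 f [ 0.2  0.9 -0.7] g 30.0 -> shift [-0.1 -0.2  2.4]
```

```bash

python3 -m creep '[[[0,0,1],0,50],[[0,0,0.7],0,50],[[0,0,0],0,50]]'
python3 go.py 539 -284 26
```

```text
clock: 5.52
tool_pos: [0.539, -0.2842, 0.0267]
tool_rot: [[0.953, 0.304, 0.001], [0.304, -0.953, -0.0], [0.001, 0.001, -1.0]]
wrist_force: [-2.3, -0.5, 5.7]
width: 0.059
gripper_force: 30.0
t5.5 pos [ 539.  -284.2   26.7] yaw 17.7 w 59.0 f [-2.3 -0.5  5.7] g 30.0 -> shift [ 0.1 -0.2  0.7]
```

```bash

python3 -m creep '[[[0,0,0],0,64],[[0,0,0],0,70],[[0,0,0],0,78],[[0,0,-10],0,78],[[0,0,-40],0,78]]' >/dev/null
python3 -m creep '[[[0,0,-40],0,78],[[27,-37,-30],0,94],[[28,-37,0],0,94],[[28,-37,0],0,94],[[28,-37,0],0,94]]' >/dev/null
python3 -m creep '[[[28,-37,0],0,94],[[28,-37,0],0,94],[[28,-37,0],0,94],[[27,-38,0],0,94],[[0,0,0],0,94]]' >/dev/null
python3 go.py 659 67.5 43
python3 - <<'E'
from station import snapshot
import cv2
cv2.imwrite("pics/w1.png",snapshot("wrist")["image"][:,:,::-1])
d=snapshot("top")
cv2.imwrite("pics/t2.png",cv2.resize(d["image"][90:310,150:490,::-1],None,fx=2,fy=2))
from h import *
P=cloud(d);w=P[150:275,312:435].reshape(-1,3);t=w[(w[:,2]>.013)&(w[:,2]<.03)];
E
```

```text
t7.4 pos [660.   69.3 146.1] yaw 17.9 w 94.1 f [ 0.1 -0.9 -0.5] g 0.0 -> shift [ -1.6   1.4 103.1]
```

View pics/t2.png

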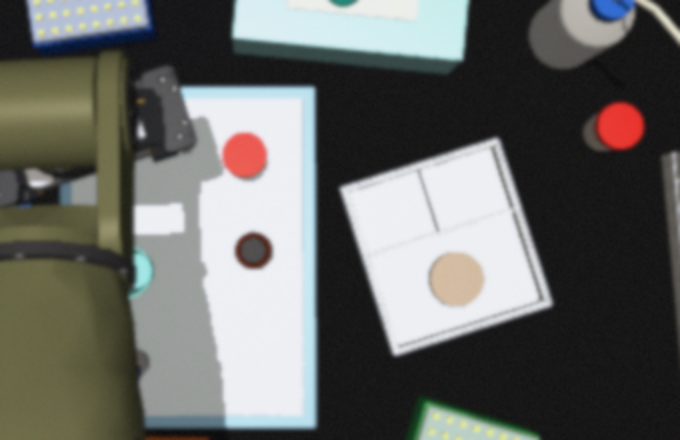

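View pics/w1.png

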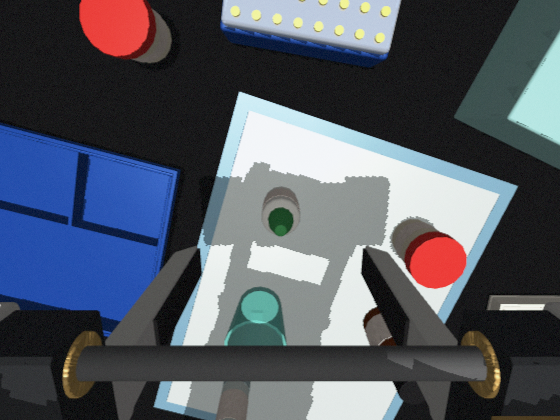

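The dish lies flat in the white wide bay, at (457,279) in the enlarged top crop. In the wrist view the dropper, at (281,215), is centred between the fingers. I'll descend and grip.

```bash

python3 -m creep '[[[-2,1,35],0,94],[[0,0,35],0,94],[[0,0,25],0,94],[[0,0,8],0,94],[[0,0,0],0,60]]' >/dev/null
python3 -m creep '[[[0,0,0],0,25],[[0,0,0],0,25],[[0,0,0],0,25],[[0,0,0],0,25],[[0,0,0],0,25]]' >/dev/null
python3 -m creep '[[[0,0,0],0,25]]'
python3 go.py 609.5 -218.6 45
```

```text
clock: 8.88
tool_pos: [0.6582, 0.0649, 0.0428]
tool_rot: [[0.953, 0.304, 0.0], [0.304, -0.953, 0.0], [0.0, -0.0, -1.0]]
wrist_force: [-0.8, 1.2, 0.1]
width: 0.0311
gripper_force: 30.0
t8.9 pos [658.2  64.9  42.8] yaw 17.7 w 31.1 f [-0.8  1.2  0.1] g 30.0 -> shift [-132.7  255.2   -2.2]
```

```bash

python3 -m creep '[[[0,0,-20],0,25],[[0,0,-40],0,25],[[0,0,-40],0,25],[[-19,36,-5],0,25],[[-19,37,0],0,25]]' >/dev/null
python3 -m creep '[[[-19,36,0],0,25],[[-19,37,0],0,25],[[-19,36,0],0,25],[[-19,37,0],0,25],[[-19,36,0],0,25]]' >/dev/null
python3 -m creep '[[[0,0,0],0,25],[[0,0,0],0,25]]'
python3 go.py 609.5 -218.6 46
```

```text
clock: 10.38
tool_pos: [0.6093, -0.2181, 0.1486]
tool_rot: [[0.953, 0.304, 0.001], [0.304, -0.953, -0.0], [0.001, 0.0, -1.0]]
wrist_force: [-0.0, -0.1, -0.2]
width: 0.0313
gripper_force: 30.0
t10.4 pos [ 609.3 -218.1  148.6] yaw 17.7 w 31.3 f [-0.  -0.1 -0.2] g 30.0 -> shift [ -0.    0.5 102.6]
```

```bash

python3 -m creep '[[[0,0,40],0,25],[[0,0,35],0,25],[[0,0,19],0,25],[[0,0,7],0,25],[[0,0,0],0,25]]' >/dev/null
python3 go.py 609.5 -218.6 46
python3 -m creep '[[[0,0,1],0,25],[[0,0,0],0,25]]'>/dev/null; python3 go.py 609.5 -218.6 46
```

```text
t11.0 pos [ 609.5 -218.4   47.5] yaw 17.7 w 31.4 f [ 0.6 -0.  -0.2] g 30.0 -> shift [-0.1  0.2  1.5]
t11.2 pos [ 609.4 -218.7   46.6] yaw 17.7 w 31.4 f [ 0.3  0.5 -0.3] g 30.0 -> shift [ 0.1 -0.1  0.6]
```

```bash

python3 -m creep '[[[0,0,0.7],0,25],[[0,0,0],0,25]]'>/dev/null; python3 go.py 609.5 -218.6 46
python3 -m creep '[[[0,0,0.7],0,25],[[0,0,0],0,25]]'>/dev/null; python3 go.py 609.5 -218.6 46
```

```text
t11.5 pos [ 609.3 -218.7   45.7] yaw 17.7 w 31.5 f [-1.4  1.1  5.2] g 30.0 -> shift [ 0.2 -0.  -0.3]
t11.8 pos [ 609.4 -218.7   45.7] yaw 17.7 w 31.3 f [-4.9  2.1 11.7] g 30.0 -> shift [ 0.1 -0.1 -0.3]
```

```bash

python3 -m creep '[[[0,0,0],0,36],[[0,0,0],0,44],[[0,0,0],0,60],[[0,0,-15],0,60],[[0,0,-45],0,60]]' >/dev/null
python3 -m creep '[[[0,0,-45],0,60],[[-8,-38,-25],0,94],[[-9,-38,0],0,94],[[-8,-38,0],0,94],[[-9,-38,0],0,94]]' >/dev/null
python3 -m creep '[[[-8,-38,0],0,94],[[-9,-38,0],0,94],[[-8,-38,0],0,94],[[-9,-39,0],0,94],[[0,0,0],0,94]]' >/dev/null
python3 go.py 451.6 51 75
```

```text
t13.6 pos [450.8  52.8 175.5] yaw 17.9 w 93.9 f [0.1 0.5 0.7] g 0.0 -> shift [1.000e-01 1.900e+00 1.005e+02]
```

```bash

python3 -m creep '[[[0,2,35],0,94],[[0,0,35],0,94],[[0,0,22],0,94],[[0,0,8],0,94],[[0,0,0],0,60]]' >/dev/null
python3 -m creep '[[[0,0,0],0,22],[[0,0,0],0,22],[[0,0,0],0,22],[[0,0,0],0,22],[[0,0,0],0,22]]' >/dev/null
python3 -m creep '[[[0,0,0],0,22]]'
python3 go.py 634.3 -296.8 78
python3 - <<'E'
from station import snapshot
import cv2
d=snapshot("top")
cv2.imwrite("pics/t3.png",cv2.resize(d["image"][90:310,150:490,::-1],None,fx=2,fy=2))
E
```

```text
clock: 15.0
tool_pos: [0.4521, 0.0494, 0.0744]
tool_rot: [[0.953, 0.304, 0.0], [0.304, -0.953, 0.0], [0.0, -0.0, -1.0]]
wrist_force: [0.0, 0.6, 0.2]
width: 0.0345
gripper_force: 30.0
t15.0 pos [452.1  49.4  74.4] yaw 17.7 w 34.5 f [0.  0.6 0.2] g 30.0 -> shift [ 68.2 385.2  -3.6]
```

View pics/t3.png

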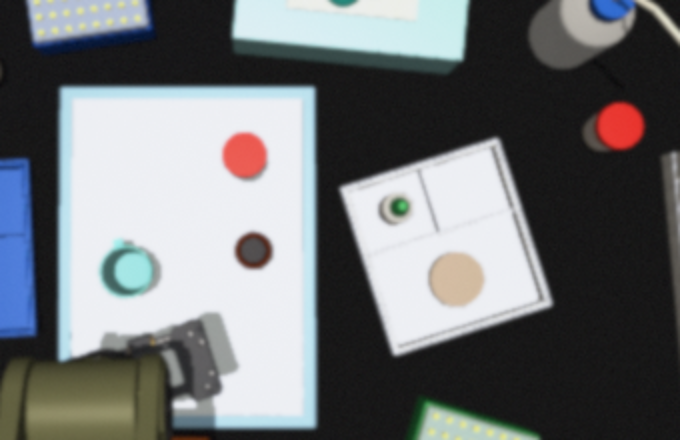

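The dropper stands in the white tray's small bay at (398,208). The opening of 34.5 mm means the fingers have the tube's 35 mm cap, so I'll regrip lower, on the body.

```bash

python3 -m creep '[[[0,0,0],0,40],[[0,0,0],0,46],[[0,0,0],0,46],[[0,0,12],0,46],[[0,0,8],0,46]]' >/dev/null
python3 -m creep '[[[0,0,0],0,22],[[0,0,0],0,22],[[0,0,0],0,22],[[0,0,0],0,22],[[0,0,0],0,22]]' >/dev/null
python3 go.py 634.3 -296.8 57.5
```

```text
t16.3 pos [452.1  49.4  54.5] yaw 17.7 w 32.9 f [ 0.8 -0.6 -0.1] g 29.9 -> shift [ 68.1 385.2  -3. ]
```

```bash

python3 -m creep '[[[0,0,0],0,22],[[0,0,0],0,22]]' >/dev/null
python3 go.py 634.3 -296.8 57.5
python3 - <<'E'
from station import snapshot
import cv2
cv2.imwrite("pics/s3.png",cv2.resize(snapshot("scene")["image"][120:320,280:520,::-1],None,fx=3,fy=3))
E
```

```text
t16.6 pos [452.1  49.3  54.4] yaw 17.7 w 32.9 f [-0.7 -0.  -0.9] g 29.9 -> shift [ 68.2 385.2  -3.1]
```

View pics/s3.png

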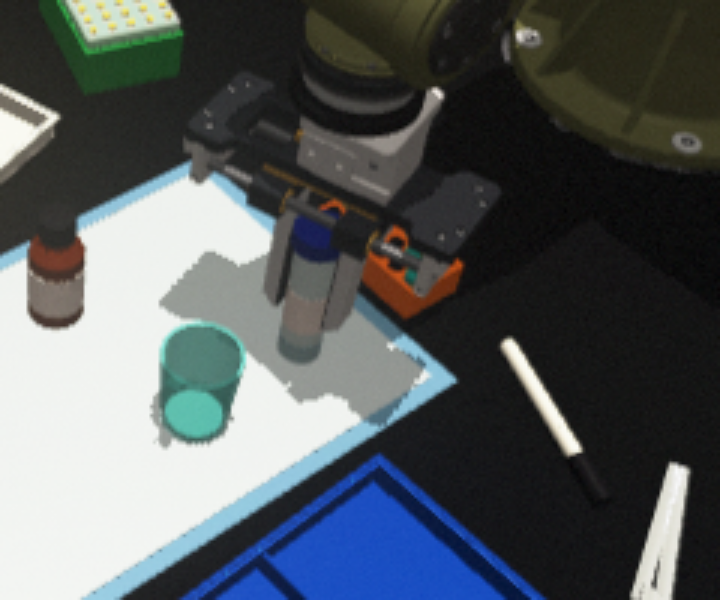

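The gap between the fingers above the pads is too narrow for the cap: it pinches at the cap at (315,235) in the crop. I'll go up and grip the cap squarely with the pads.

```bash

python3 -m creep '[[[0,0,0],0,42],[[0,0,0],0,48],[[0,0,0],0,48],[[0,0,-30],0,48],[[0,0,-20],0,48]]' >/dev/null
python3 -m creep '[[[0,0,0],0,48],[[0,0,0],0,25],[[0,0,0],0,25],[[0,0,0],0,25],[[0,0,0],0,25]]' >/dev/null
python3 -m creep '[[[0,0,0],0,25],[[0,0,0],0,25]]' >/dev/null
python3 go.py 634.3 -296.8 107.5
```

```text
t18.1 pos [452.1  49.4 104.3] yaw 17.7 w 33.8 f [0.5 0.2 0.8] g 30.0 -> shift [ 68.2 385.2  -3.2]
```

```bash

python3 -m creep '[[[0,0,-15],0,25],[[0,0,-30],0,25],[[0,0,-35],0,25],[[0,0,-30],0,25],[[4,20,0],0,25]]' 
python3 -m creep '[[[6,36,0],0,25],[[7,37,0],0,25],[[7,37,0],0,25],[[7,37,0],0,25],[[7,37,0],0,25]]' >/dev/null
python3 -m creep '[[[7,37,0],0,25],[[7,37,0],0,25],[[7,37,0],0,25],[[5,35,0],0,25],[[4,35,0],0,25]]' >/dev/null
python3 -m creep '[[[0,0,0],0,25],[[0,0,0],0,25],[[0,0,0],0,25]]' >/dev/null
python3 go.py 634.3 -296.8 107.5
python3 - <<'E'
from station import snapshot
import cv2
cv2.imwrite("pics/s4.png",cv2.resize(snapshot("scene")["image"][0:240,120:420,::-1],None,fx=2,fy=2))
E
```

```text
clock: 18.73
tool_pos: [0.4628, 0.0319, 0.2178]
tool_rot: [[0.952, 0.306, 0.005], [0.306, -0.952, 0.0], [0.005, 0.002, -1.0]]
wrist_force: [0.2, 0.1, -1.0]
width: 0.0341
gripper_force: 30.0
t20.4 pos [ 634.  -295.8  215.1] yaw 17.8 w 34.1 f [ 0.9 -0.5  0.6] g 30.0 -> shift [-1.000e-01  1.000e+00  1.076e+02]
```

View pics/s4.png

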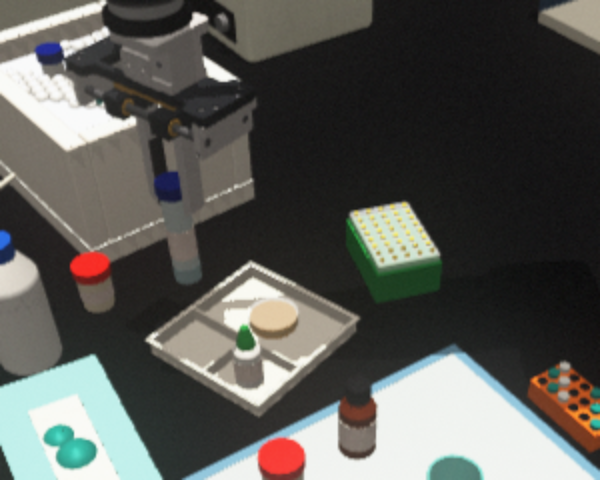

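The tube hangs straight, at about (180,235), over the empty small bay. The dropper and dish still stand. I'll lower it.

```bash

python3 -m creep '[[[0,1,40],0,25],[[0,0,35],0,25],[[0,0,22],0,25],[[0,0,8],0,25],[[0,0,0],0,25]]' >/dev/null
python3 go.py 634.3 -296.8 107.5
python3 -m creep '[[[0,0,1],0,25],[[0,0,0],0,25]]'>/dev/null; python3 go.py 634.3 -296.8 107.5
python3 -m creep '[[[0,0,0.7],0,25],[[0,0,0],0,25]]'>/dev/null; python3 go.py 634.3 -296.8 107.5
```

```text
t21.0 pos [ 634.5 -297.4  109.8] yaw 17.7 w 34.1 f [-0.3  0.3  0.1] g 30.0 -> shift [-0.  -0.6  2.3]
t21.3 pos [ 634.6 -297.7  109.2] yaw 17.7 w 34.4 f [ 0.9 -0.2 -0.6] g 30.0 -> shift [-0.  -1.   1.7]
t21.5 pos [ 634.3 -297.6  107.7] yaw 17.7 w 34.5 f [ 0.5  0.  -1.6] g 30.0 -> shift [ 0.2 -0.8  0.2]
```

```bash

python3 -m creep '[[[0,0,0.7],0,25],[[0,0,0],0,25]]'>/dev/null; python3 go.py 634.3 -296.8 107.5
python3 -m creep '[[[0,0,0.7],0,25],[[0,0,0],0,25]]'>/dev/null; python3 go.py 634.3 -296.8 107.5
```

```text
t21.8 pos [ 634.3 -297.6  106.8] yaw 17.7 w 34.1 f [ 0.5  0.1 -0.7] g 30.0 -> shift [ 0.2 -0.8 -0.7]
t22.0 pos [ 634.4 -297.6  106.4] yaw 17.7 w 34.4 f [0.4 0.6 1.7] g 30.0 -> shift [ 0.1 -0.8 -1.1]
```

```bash

python3 -m creep '[[[0,0,0],0,38],[[0,0,0],0,46],[[0,0,0],0,60],[[0,0,-20],0,60],[[0,0,-40],0,60]]' >/dev/null
python3 -m creep '[[[17,-35,0],0,94],[[17,-36,0],0,94],[[17,-35,0],0,94],[[17,-36,0],0,94],[[17,-35,0],0,94]]' >/dev/null
python3 -m creep '[[[16,-36,0],0,94],[[0,0,0],0,94]]' >/dev/null
python3 go.py 665.6 -63.5 50
python3 - <<'E'
from station import snapshot
import cv2
cv2.imwrite("pics/t5.png",cv2.resize(snapshot("top")["image"][60:310,70:490,::-1],None,fx=1.9,fy=1.9))
E
```

```text
t23.5 pos [666.2 -61.5 167.9] yaw 17.9 w 94.1 f [-0.1 -0.3 -0.2] g 0.0 -> shift [ -1.4   1.7 117.9]
```

View pics/t5.png

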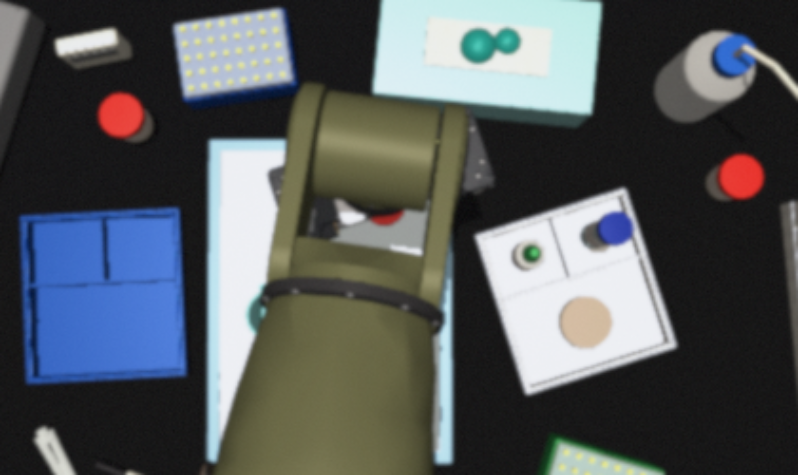

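The white kit is complete: the tube is at (613,229), the dropper at (530,254) and the dish at (586,322). Before I descend on the pot, I'll check how tall the glove box behind it is.

```bash
python3 - <<'E'
from h import *
P=cloud(pickle.load(open("top.pkl","rb"))); w=P[55:125,265:388].reshape(-1,3); t=w[w[:,2]>.03]; print(t.min(0),t.max(0))
E
python3 -m creep '[[[-1,2,35],0,94],[[0,0,25],0,94],[[0,0,0],0,94]]' >/dev/null
python3 go.py 665.6 -63.5 50
```

```text
[ 0.7568604  -0.29215735  0.0301998 ] [ 0.88902979 -0.051993    0.09329646]
t23.9 pos [664.6 -67.3 105.2] yaw 17.7 w 94.0 f [-0.4 -0.4  1.2] g 0.0 -> shift [ 2.2 -3.3 55.2]
```

```bash

python3 -m creep '[[[2,-3,25],0,94],[[0,0,20],0,94],[[0,0,10],0,94],[[0,0,0],0,60],[[0,0,0],0,35]]' >/dev/null
python3 -m creep '[[[0,0,0],0,35],[[0,0,0],0,35],[[0,0,0],0,35],[[0,0,0],0,35],[[0,0,0],0,35]]' >/dev/null
python3 go.py 532.7 242.6 53
```

```text
t25.2 pos [666.4 -62.7  51.4] yaw 17.7 w 45.4 f [-0.8  0.2  1.2] g 30.0 -> shift [ -34.4 -331.5   -1.7]
```

```bash

python3 -m creep '[[[0,0,-20],0,35],[[0,0,-40],0,35],[[0,0,-40],0,35],[[-2,-20,-10],0,35],[[-4,-35,0],0,35]]' >/dev/null
python3 -m creep '[[[-4,-37,0],0,35],[[-4,-37,0],0,35],[[-4,-37,0],0,35],[[-4,-37,0],0,35],[[-4,-37,0],0,35]]' >/dev/null
python3 -m creep '[[[-4,-37,0],0,35],[[-5,-35,0],0,35],[[-3,-19,0],0,35],[[0,0,0],0,35],[[0,0,0],0,35]]' >/dev/null
python3 go.py 532.7 242.6 54
```

```text
t27.1 pos [529.7 240.2 161.1] yaw 17.7 w 45.2 f [-0.3 -0.1 -0.7] g 30.0 -> shift [  3.6  -1.4 107.1]
```

```bash

python3 -m creep '[[[3,-1,40],0,35],[[0,0,35],0,35],[[0,0,22],0,35],[[0,0,8],0,35],[[0,0,0],0,35]]' >/dev/null
python3 go.py 532.7 242.6 54
python3 -m creep '[[[0,0,0.7],0,35],[[0,0,0],0,35]]'>/dev/null; python3 go.py 532.7 242.6 54
python3 -m creep '[[[0,0,0.7],0,35],[[0,0,0],0,35]]'>/dev/null; python3 go.py 532.7 242.6 54
```

```text
t27.7 pos [532.3 242.3  56.4] yaw 17.7 w 45.2 f [-0.7  0.3 -0.7] g 30.0 -> shift [ 0.4 -0.1  2.4]
t27.9 pos [532.3 242.9  56.3] yaw 17.7 w 45.3 f [-0.3 -0.9 -0.6] g 30.0 -> shift [0.3 0.4 2.3]
t28.2 pos [532.  242.9  55. ] yaw 17.7 w 45.3 f [ 1.3  0.3 -1.2] g 30.0 -> shift [0.6 0.5 1. ]
```

```bash

python3 -m creep '[[[0,0,0.7],0,35],[[0,0,0],0,35]]'>/dev/null; python3 go.py 532.7 242.6 54
python3 -m creep '[[[0,0,0.7],0,35],[[0,0,0],0,35]]'>/dev/null; python3 go.py 532.7 242.6 54
```

```text
t28.4 pos [532.1 242.9  54.3] yaw 17.7 w 44.9 f [-0.6 -0.1  1.4] g 30.0 -> shift [0.5 0.5 0.3]
t28.7 pos [532.4 243.1  54.3] yaw 17.7 w 45.2 f [-2.  -0.8  7.1] g 30.0 -> shift [0.2 0.5 0.3]
```

```bash

python3 -m creep '[[[0,0,0],0,49],[[0,0,0],0,56],[[0,0,0],0,70],[[0,0,-20],0,70],[[0,0,-40],0,70]]' >/dev/null
python3 -m creep '[[[0,0,-40],0,94],[[-7,39,0],0,94],[[-8,39,0],0,94],[[-7,39,0],0,94],[[-8,39,0],0,94]]' >/dev/null
python3 -m creep '[[[-7,39,0],0,94],[[-8,39,0],0,94],[[-8,39,0],0,94],[[-8,38,0],0,94],[[0,0,0],0,94]]' >/dev/null
python3 go.py 568.7 -72.2 45
```

```text
t30.6 pos [568.5 -74.  153.2] yaw 17.6 w 94.2 f [-0.8 -0.   0.6] g 0.0 -> shift [  0.8  -1.6 108.2]
```

```bash

python3 -m creep '[[[1,-2,40],0,94],[[0,0,35],0,94],[[0,0,24],0,94],[[0,0,9],0,94],[[0,0,0],0,60]]' >/dev/null
python3 -m creep '[[[0,0,0],0,30],[[0,0,0],0,30],[[0,0,0],0,30],[[0,0,0],0,30],[[0,0,0],0,30]]' >/dev/null
python3 -m creep '[[[0,0,0],0,30]]' >/dev/null
python3 go.py 621.7 206 48
```

```text
t31.9 pos [568.9 -69.8  45.5] yaw 17.7 w 38.6 f [ 0.5 -0.9  0.6] g 30.0 -> shift [ 134.2 -246.7   -2.5]
```

```bash

python3 -m creep '[[[0,0,-20],0,30],[[0,0,-40],0,30],[[0,0,-40],0,30],[[10,-18,-10],0,30],[[19,-35,0],0,30]]' >/dev/null
python3 -m creep '[[[19,-36,0],0,30],[[19,-35,0],0,30],[[20,-36,0],0,30],[[19,-35,0],0,30],[[18,-33,0],0,30]]' >/dev/null
python3 -m creep '[[[10,-18,0],0,30],[[0,0,0],0,30],[[0,0,0],0,30]]' >/dev/null
python3 go.py 621.7 206 48.5
```

```text
t33.6 pos [621.5 204.5 155. ] yaw 17.7 w 38.4 f [-0.  -0.8 -2.6] g 30.0 -> shift [  0.8  -1.4 106.5]
```

```bash

python3 -m creep '[[[1,-1,40],0,30],[[0,0,35],0,30],[[0,0,22],0,30],[[0,0,7],0,30],[[0,0,0],0,30]]' >/dev/null
python3 go.py 621.7 206 48.5
python3 -m creep '[[[0,0,1],0,30],[[0,0,0],0,30]]'>/dev/null; python3 go.py 621.7 206 48.5
python3 -m creep '[[[0,0,0.7],0,30],[[0,0,0],0,30]]'>/dev/null; python3 go.py 621.7 206 48.5
```

```text
t34.2 pos [622.5 206.   51.9] yaw 17.7 w 38.3 f [-0.3  0.  -0.4] g 30.0 -> shift [-0.7 -0.2  3.4]
t34.5 pos [622.6 206.7  51.3] yaw 17.7 w 38.7 f [ 0.3  0.6 -0.8] g 30.0 -> shift [-1.   0.4  2.8]
t34.7 pos [622.3 206.7  49.8] yaw 17.7 w 38.5 f [ 0.2 -0.3 -1.7] g 30.0 -> shift [-0.8  0.5  1.3]
```

```bash

python3 -m creep '[[[0,0,0.7],0,30],[[0,0,0],0,30]]'>/dev/null; python3 go.py 621.7 206 48.5
python3 -m creep '[[[0,0,0.7],0,30],[[0,0,0],0,30]]'>/dev/null; python3 go.py 621.7 206 48.5
```

```text
t35.0 pos [622.2 206.6  49. ] yaw 17.7 w 38.5 f [-0.2 -0.4 -0.8] g 30.0 -> shift [-0.7  0.4  0.5]
t35.2 pos [622.4 206.7  48.6] yaw 17.7 w 39.0 f [-0.6 -0.2  1. ] g 30.0 -> shift [-0.8  0.4  0.1]
```

```bash

python3 -m creep '[[[0,0,0],0,42],[[0,0,0],0,50],[[0,0,0],0,66],[[0,0,-20],0,66],[[0,0,-40],0,66]]' >/dev/null
python3 -m creep '[[[0,0,-40],0,66],[[0,0,-30],0,66],[[-34,-20,0],0,66],[[-34,-20,0],0,66],[[-34,-20,0],0,66]]' >/dev/null
python3 -m creep '[[[-34,-20,0],0,66],[[-34,-20,0],0,66],[[-34,-20,0],0,66],[[-34,-20,0],0,66],[[0,0,0],0,66]]' >/dev/null
python3 -m creep '[[[0,0,0],0,66],[[0,0,0],0,66],[[0,0,0],0,66],[[0,0,0],0,66],[[0,0,0],0,66]]' 
python3 - <<'E'
from station import snapshot
from h import *
d=snapshot("top"); P=cloud(d)
T={"b":(.5687,.2444,2.9),"w":(.5733,-.2731,17.6)}
for n,x,y,h,t in [("pot",.532,.243,.06,"b"),("amber",.622,.206,.094,"b"),("dish",.539,-.284,.016,"w"),("dropper",.609,-.219,.08,"w"),("tube",.634,-.297,.116,"w"),("beaker",.552,.056,.066,None)]:
    m=(np.hypot(P[...,0]-x,P[...,1]-y)<.035)&(P[...,2]>h+.003-.010)&(P[...,2]<h+.015); q=P[m]
    if len(q)==0: print(n,"none"); continue
    (a,b),R=cv2.minEnclosingCircle(q[:,:2].astype(np.float32)); o=np.array([a,b])
    print(n,np.round(o,4),"ztop %.4f"%np.median(q[:,2]), end=" ")
    if t:
        X,Y,A=T[t];A=np.radians(A);e=o-[X,Y];print("tray",np.round([e[0]*np.cos(A)+e[1]*np.sin(A),-e[0]*np.sin(A)+e[1]*np.cos(A)],4))
    else: print()
cv2.imwrite("pics/t6.png",cv2.resize(d["image"][60:330,70:490,::-1],None,fx=1.9,fy=1.9))
cv2.imwrite("pics/s6.png",cv2.resize(snapshot("scene")["image"][100:,100:500,::-1],None,fx=1.8,fy=1.8))
E
```

```text
clock: 37.7
tool_pos: [0.353, 0.2675, 0.1782]
tool_rot: [[0.953, 0.304, -0.0], [0.304, -0.953, -0.0], [-0.0, 0.0, -1.0]]
wrist_force: [-0.6, 0.4, 1.1]
width: 0.0662
gripper_force: 0.0
pot [0.5308 0.2415] ztop 0.0630 tray [-0.038 -0.001]
amber [0.622  0.2039] ztop 0.0968 tray [ 0.0512 -0.0431]
dish [ 0.5393 -0.2857] ztop 0.0199 tray [-0.0362 -0.0018]
dropper [ 0.6127 -0.2186] ztop 0.0807 tray [0.054 0.04 ]
tube [ 0.635  -0.2952] ztop 0.1196 tray [ 0.0521 -0.0398]
beaker [0.5517 0.0557] ztop 0.0660
```

View pics/t6.png

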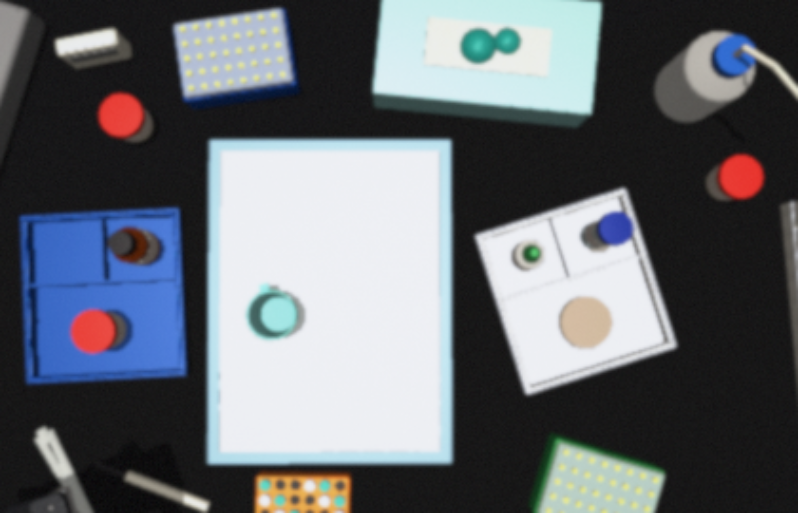

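View pics/s6.png

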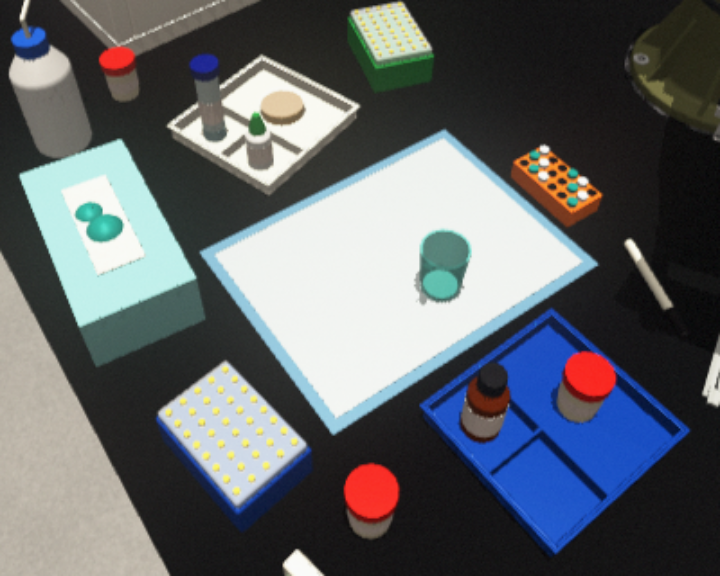

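All five items stand upright in their correct bays: pot (93,331), amber bottle (126,245), dish (586,322), dropper (530,254) and tube (613,229). The beaker, at (275,313), hasn't moved. I'll hand in.

```bash
python3 -c "
from station import robot
print(robot.finish_job())"
```

```text
the job is handed in; nothing more can be done
None
```

Both kits are made up and the job is handed in at about 38 s: the final pictures show all five items upright on the tray floor in their bays and the beaker unmoved, but the hand-in returned no verdict.

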